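# Set the child-safe hot plate knob

### The job

Switch the hot plate on at its two-dot setting: pull its child-safe knob up to unlock it, turn it clockwise until it points at the two red dots, then push it down until it drops fully home. The notch it drops into is only roughly under the dots, so feel for it and never force the knob down or round against its lock; leave the jars standing beside the hot plate where they are.

Things in the scene. Friction and masses are not known exactly. Their poses are not given: they have to be found in the camera images.
- hot_plate: White single-burner hot plate, 300 (x) x 215 (y) x 60 mm high, with a round dark iron plate (170 mm wide, top at 73 mm) in its rear part; fixed to the worktop. Origin: centre of its underside; x points to its rear (away from the robot at yaw 0), y to its left, z up. The knob's vertical axis is at x = -105 mm, y = 0; the black line (off) is printed straight behind it.
- two_dots (a point): Point on the housing's top between the two red dots, 51 mm from the knob's axis, in the direction 1.22 rad clockwise (seen from above) from the off line. A single red dot at 0.68 rad marks the other setting.
- knob_grip (a point): Middle of the black knob's grip bar, on the knob's axis, 88 mm above the worktop when down. The bar is 50 mm long, 13 mm thick; its top is 13 mm above this point. 15 mm below it is the round skirt, 62 mm wide, 9 mm thick. x axis: along the bar to the end with the white pointer line; z up. A red collar shows under the raised knob.
- knob_lift (a joint): How far the knob is pulled up, in m: 0 fully home, 0.014 fully out. Dry friction of about 3 N: it stays where it is left (off the key's spring). It turns freely only above 0.010. Pushed down beside a notch, the key lands on the hidden ring at 0.010; its spring (5 N, then 1.5 N per mm) gives way for 4 mm, so at 0.006 it is solid. Over a notch the knob goes down to 0 against the 3 N friction alone.
- knob_turn (a joint): Angle of the knob in rad: 0 at the off line, growing clockwise seen from above; 0.68 at one dot, 1.22 at two dots; stops at -0.35 and 1.75. Friction about 0.03 N m, so it stays where it is left. Starts within 0.03 of off. The notches of the hidden ring lie up to 0.2 rad off the printed marks, to either side, all by the same amount, different each time.
- lock_key: Hidden steel key under the skirt, 26 mm from the axis on the pointer's side, 6 mm wide; turns and rises with the knob. With the knob home it stands 10 mm deep in the ring: off is a wide pocket, each dot has a notch with 2 mm play in all (+-0.04 rad). More than 25 N on the key, down or sideways, damages the lock. Origin: 26 mm off the axis, level with the skirt's underside.
- honey: Loose glass jar with a grey lid, 71 mm wide, 110 mm high, left of the hot plate. Origin: centre of its underside. Farther left and back stands a fixed black coffee maker over 300 mm high (about x 0.55 to 0.85 m, y 0.05 to 0.28 m in the world): keep the arm clear of it on the way.
- spice: Loose slim jar with a green lid, 46 mm wide, 106 mm high, right of the hot plate. Origin: centre of its underside.
- mustard: Loose squat jar with a green lid, 68 mm wide, 84 mm high, right of the hot plate, behind the slim jar. Origin: centre of its underside.

How it is judged:
By the outcome, as a careful person would: the job done as asked, in the order asked, and still so for the second after the job is handed in, with the robot touching nothing.
It also fails if it takes over 56 s, if anything falls off the work surface, if the arm or the gripper's body presses on something with over 40 N, if the wrist force passes 120 N, or if a joint passes its speed limit or range.

### The arm

A 6-joint arm with a two-finger parallel gripper is mounted at the origin on a cart in front of the work surface, level with it; the furniture and walls round the work are solid. World frame = base frame: x ahead of the robot, y to its left, z up, the work surface at z = 0. Lengths are in m, angles in rad, forces in N, time in s.
With the tool pointing down it reaches from about 0.325 to 0.775 m from the base axis. Payload 9.3 kg.
Tool frame: the origin (TCP) lies at the very end of the fingers, on their centre line; the grasp point (between the pads) lies bot.grip_point_offset behind it (bot.grip_point_offset is the distance from the TCP to the grasp point, in m); z points along the fingers, y is the direction in which the jaws open and shut (so a half turn about z gives the same grasp; the last joint's range is limited). The gripper opens to 85 mm and grips with 20 to 120 N. Pads are 22 mm wide; open, the fingers measure 114 mm over their backs; the gripper's body (76 mm by 85 mm) begins 54 mm behind the grasp point. The pads swing forward as they close: fully open they stand 13 mm farther back than shut.
Start: joints at [0.97, 0.259, 0.021, 1.334, 0, 1.418], TCP at [0.238, 0.496, 0.231] pointing down, gripper open.
Joint ranges: [-3.04, 3.04], [-0.91, 1.82], [-1.04, 1.36], [-1.92, 1.95], [-1.52, 1.45], [-3.14, 3.14]. Speed limits (rad/s): [2.22, 2.22, 2.79, 3.14, 3.14, 3.14].

### API

Orientations are given as a rotation vector (axis times angle).
In Python, from workcell import sensors, optics, close_job, recognise, landmark_of, bot gives the robot as it stands.
- The arm moves only by the tool servo_tool, never from a script. Its argument "moves" is a list of rows, each a list of 7 numbers: the shift along the world's x, y, z in mm, then the turn, a rotation vector about the world's x, y, z in rad, then the closure in counts, from 0 (fully open) to 255 (shut). In form: [[dx, dy, dz, rx, ry, rz, hand], ...]. A call has 1 to 8 rows; each row is the pose to reach, as a shift and turn from the pose commanded when the call began; what a row does not reach only later rows make up. A row lasts 1/10 s, in which the tool goes at most 50 mm and 8.59 degrees, less where a joint would pass 70% of its speed; a pose out of reach is approached as far as the arm can. A call with a gripper value outside its range is refused whole. The fingers move at their own pace and stop on an object; "newtons" is the grip in N (left out, the last holds). Time passes only in rows, so rows that repeat a pose let the fingers close. It gives the time, the measured TCP pose, the force and the opening at its end, in the units of the state.
- sensors.state(): the state, without advancing time (a new reading comes with each control period).
- optics.capture(name): name is "scene" or "top" or "wrist"; returns the picture (400x640x3 uint8, red, green, blue); there is no depth.
- optics.get_calibration(name): a dict with "K" (3x3 intrinsics, pixels), "distortion" ([k1, k2, p1, p2, k3] as OpenCV has them; the pictures are not rectified), "eye" and "attitude" of the camera in the world. Camera axes: x right, y up, looking along -z (the intrinsics and any distortion apply to the point x, -y, -z); pixel columns grow to the right and rows downward; lengths in m; the calibration is good to about 2 mm. A picture is of the moment at which its call begins: read the wrist's pose just before it. get_calibration takes no time and is no camera call; for the wrist camera it gives the pose at the moment of the call.
- close_job(): hands the job in, once; it reports no verdict.
Trained networks look in the newest picture that a camera, given by its name, has taken for a name from the list of things; names that differ only in an ending like _2 or _b are one class to them, and where a whole thing is asked for, a point or a joint stands for the part that bears it (a point fixed in the world has none). Each returns a list of dicts, best first, with "score" (0 to 1); they miss things now and then, are a little off and sometimes report something else, mostly with a low value. They report only what shows in the picture. A call takes as long as a camera call.
- recognise(camera, target): "position" ([x, y, z] in m, in world coordinates, good to about 4 mm: the middle of the surface that is visible of it).
- landmark_of(camera, target): "position" ([x, y, z] in m, in world coordinates, good to about 4 mm: a listed point, or the origin of a listed thing).
The state is a dict: "time": time; "joint_pos": joint angles; "joint_vel": joint speeds; "tau": joint torques, N m; "ee_pos": TCP position; "tcp_rot": TCP orientation; "wrist_force": force on the tool from outside, world axes, zero at the start; "moment": the same for the moment, N m; "grip_width": finger opening in m.
Only numpy, scipy, OpenCV 4.12 (cv2) and the standard library are available. Lean on these libraries where they do the work, as an engineer would, in place of code of your own. Each camera call takes 0.05 s, during which the arm holds its last target. There are 200 camera calls.

## Working session

There is one attempt and no reset: what is moved stays moved. The work goes in short steps, Python scripts to look and compute and a tool call to move; the robot and the scene stay as the last step left them, time stands still between calls to the robot, and variables do not carry over. Pictures are saved under pics/ and viewed, about 8 in all and at most 12, crops included, and the job is handed in when it is done.

Besides the shell and the picture viewer there is one more tool, called after "Request:" as name(argument=value, ...) on one line, values as JSON. servo_tool: Moves the arm, as the interface text tells. Its arguments: {"type":"object","properties":{"moves":{"type":"array","items":{"type":"array","items":{"type":"number"}}},"newtons":{"type":"number"}},"required":["moves"]}

```bash
mkdir -p pics; ls
python3 - <<'E'
from workcell import sensors, optics, recognise, landmark_of, bot
import cv2
s=sensors.state(); print({k:s[k] for k in('time','ee_pos','tcp_rot','grip_width','wrist_force')},bot.grip_point_offset)
a=optics.capture('scene'); b=optics.capture('top')
cv2.imwrite('pics/a.png',cv2.cvtColor(a,4)); cv2.imwrite('pics/b.png',cv2.cvtColor(b,4))
for c in('scene','top'):
  for t in('hot_plate','knob_grip','two_dots'): print(c,t,landmark_of(c,t)[:2])
for t in('honey','spice','mustard'): print(t,landmark_of('top',t)[:2])
E
```

```text
pics
{'time': 0.0, 'ee_pos': array([0.23796328, 0.49552688, 0.23066151]), 'tcp_rot': array([-6.97340323e-01, -3.06271300e+00,  2.00389569e-03]), 'grip_width': 0.08545429795155754, 'wrist_force': array([ 0.32453195, -0.67657215, -0.3814829 ])} 0.0187
scene hot_plate [{'position': [0.6399, -0.1963, -0.001], 'score': 0.74}]
scene knob_grip [{'position': [0.5327, -0.1961, 0.0836], 'score': 0.58}]
scene two_dots [{'position': [0.5517, -0.243, 0.0573], 'score': 0.92}]
top hot_plate [{'position': [0.6369, -0.1956, -0.0009], 'score': 0.9}, {'position': [0.5411, -0.343, 0.0008], 'score': 0.71}]
top knob_grip [{'position': [0.5302, -0.1938, 0.0906], 'score': 0.8}]
top two_dots [{'position': [0.551, -0.2461, 0.0595], 'score': 0.89}]
honey [{'position': [0.5597, -0.0373, -0.0001], 'score': 0.59}]
spice []
mustard [{'position': [0.6519, -0.3621, 0.0001], 'score': 0.62}]
```

View pics/b.png

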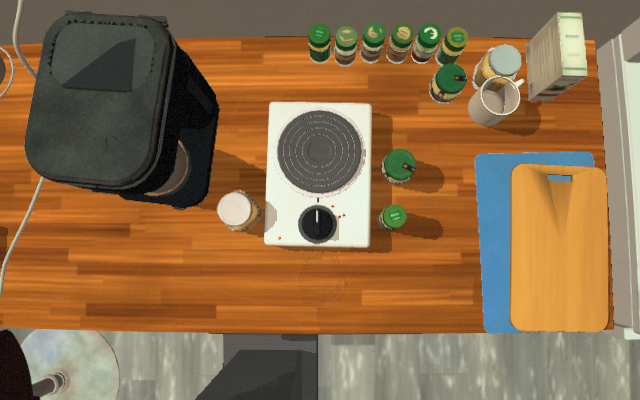

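View pics/a.png

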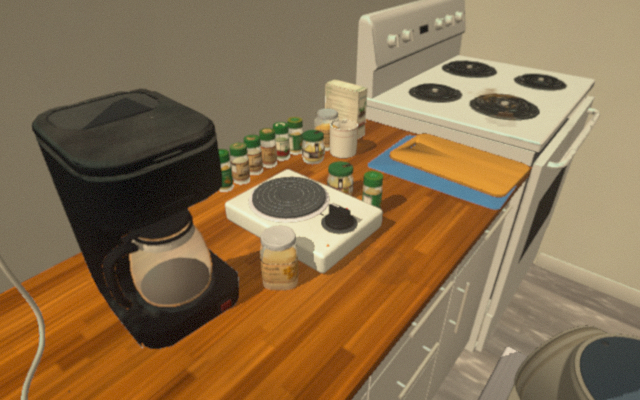

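The top view shows the plate at about yaw 0, with the knob at px (318,223) and its pointer straight up at the off line (318,199). The red dots are at (341,215). Honey is on the left at (238,210); spice (393,216) and mustard (399,165) are on the right. The networks agree with this. I'm moving above the knob with the jaws along y.

Request:
servo_tool(moves=[[147,-346,0,0,0,0.448,0],[147,-346,0,0,0,0.448,0],[147,-346,0,0,0,0.448,0],[147,-346,0,0,0,0.448,0],[147,-346,0,0,0,0.448,0],[147,-346,0,0,0,0.448,0],[147,-346,0,0,0,0.448,0],[147,-346,0,0,0,0.448,0]], newtons=40)

```text
time: 1.35
ee_pos: [0.3857, 0.1474, 0.2316]
tcp_rot: [0.001, 3.141, -0.0]
wrist_force: [-0.1, 0.4, -0.5]
grip_width: 0.0855
```

Request:
servo_tool(moves=[[147,-345,-10,0,0,0,0],[147,-345,-10,0,0,0,0],[147,-345,-10,0,0,0,0],[147,-345,-10,0,0,0,0],[147,-345,-10,0,0,0,0],[147,-345,-10,0,0,0,0],[147,-345,-10,0,0,0,0],[147,-345,-10,0,0,0,0]])

```text
time: 2.15
ee_pos: [0.533, -0.199, 0.2205]
tcp_rot: [-0.004, -3.141, 0.001]
wrist_force: [-0.6, 0.7, 0.3]
grip_width: 0.0855
```

Run:
```python
from workcell import sensors, optics, recognise, landmark_of, bot
import cv2
a=optics.capture('wrist'); 
cv2.imwrite('pics/w1.png',cv2.cvtColor(a,4))
for t in('knob_grip','two_dots','hot_plate','spice','honey'): print(t,landmark_of('wrist',t)[:2])
s=sensors.state(); print({k:s[k] for k in('time','ee_pos','tcp_rot','grip_width','wrist_force','moment','joint_pos')})
```

```text
knob_grip [{'position': [0.5365, -0.1976, 0.0861], 'score': 0.72}]
two_dots [{'position': [0.5473, -0.2442, 0.0601], 'score': 0.94}]
hot_plate [{'position': [0.6387, -0.2013, 0.0029], 'score': 0.9}]
spice [{'position': [0.5432, -0.3496, -0.0042], 'score': 0.84}]
honey [{'position': [0.5556, -0.0393, -0.0001], 'score': 0.97}]
{'time': 2.45, 'ee_pos': array([ 0.53177295, -0.19429396,  0.22146059]), 'tcp_rot': array([ 1.41155830e-03, -3.14149889e+00, -3.28884403e-04]), 'grip_width': 0.08514440169148767, 'wrist_force': array([ 0.34699855, -0.27324318,  0.91555657]), 'moment': array([-0.01807166, -0.02257943,  0.00830449]), 'joint_pos': array([-4.98579099e-01,  2.89264419e-01,  3.95430775e-02,  1.32125723e+00,
        1.39133098e-04, -4.99477764e-01])}
```

View pics/w1.png

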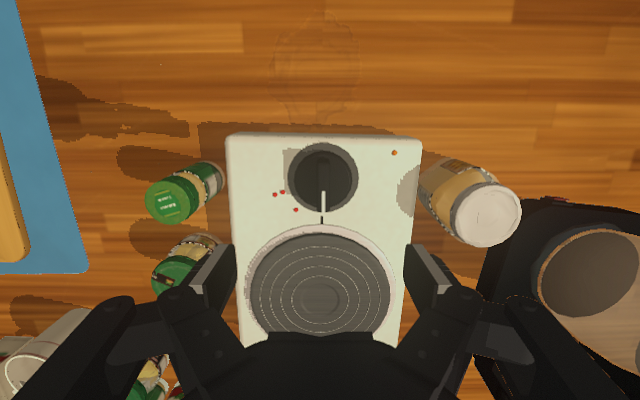

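The wrist view shows the skirt circle centred at about (323,177), the pointer line at (323,192–212) and the off mark at (322,219). The dots are at (279,193) and (296,210). I'll convert these to world positions.

```bash
cat > h.py <<'E'
from workcell import sensors, optics, recognise, landmark_of, bot
import cv2, numpy as np
from scipy.spatial.transform import Rotation as R
def ray(c,uv,z):
    p=cv2.undistortPoints(np.array([[uv]],float),np.array(c['K']),np.array(c['distortion']))[0,0]
    A=np.array(c['attitude'],float)
    M=A if A.shape==(3,3) else R.from_rotvec(A).as_matrix() if A.size==3 else R.from_quat(A).as_matrix()
    d=M@[p[0],-p[1],-1]; e=np.array(c['eye']); return e+d*(z-e[2])/d[2]
E
python3 - <<'E'
from h import *
c=optics.get_calibration('wrist'); print(c['attitude'],c['eye'])
for n,uv,z in(('skirt',(323,177),.075),('off',(322,220),.06),('2dots',(279,193.5),.06),('1dot',(296,210),.06),('tipline',(323,212),.073),('barline',(323,192),.101)): print(n,ray(c,uv,z).round(4))
ct=optics.get_calibration('top')
for n,uv,z in(('skirt',(318,224),.075),('off',(318,200),.06),('2dots',(341.5,215.5),.06)): print(n,ray(ct,uv,z).round(4))
E
```

```text
[-0.23158374 -0.23310934  1.55925937] [ 0.45740095 -0.19423222  0.36404606]
skirt [ 0.5271 -0.1906  0.075 ]
off [ 0.5811 -0.1913  0.06  ]
2dots [ 0.5496 -0.2391  0.06  ]
1dot [ 0.569  -0.2207  0.06  ]
tipline [ 0.5665 -0.1904  0.073 ]
barline [ 0.5356 -0.1909  0.101 ]
skirt [ 0.5316 -0.1995  0.075 ]
off [ 0.5807 -0.1992  0.06  ]
2dots [ 0.5494 -0.2463  0.06  ]
```

Request:
servo_tool(moves=[[-1,0,-40,0,0,0,0],[-1,0,-80,0,0,0,0],[-1,0,-110,0,0,0,0],[-1,0,-130,0,0,0,0],[-1,0,-138,0,0,0,0],[-1,0,-138,0,0,0,130],[-1,0,-138,0,0,0,130]], newtons=20)

```text
time: 3.15
ee_pos: [0.5317, -0.195, 0.0846]
tcp_rot: [-0.001, 3.14, -0.001]
wrist_force: [-0.0, 0.5, 0.7]
grip_width: 0.0593
```

Run:
```python
from h import *
a=optics.capture('wrist'); cv2.imwrite('pics/w2.png',cv2.cvtColor(a,4))
s=sensors.state(); print({k:s[k] for k in('time','ee_pos','grip_width','wrist_force','moment')})
```

```text
{'time': 3.2, 'ee_pos': array([ 0.53181608, -0.19522517,  0.08474896]), 'grip_width': 0.05146826836123717, 'wrist_force': array([ 0.23045533, -0.48681592,  0.1571895 ]), 'moment': array([ 0.00403467, -0.02943438,  0.01602073])}
```

View pics/w2.png

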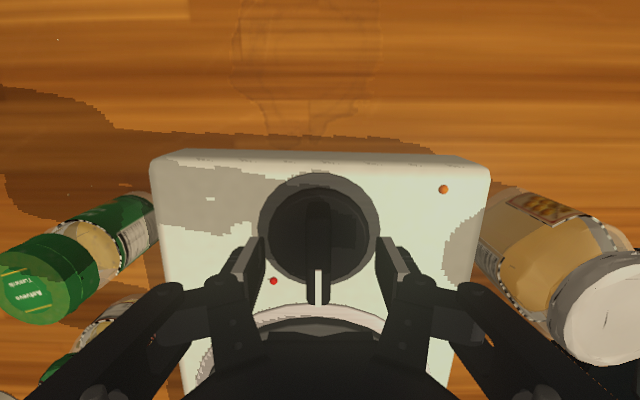

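The bar is centred between the pads in y: bar at u≈318, pads at 248 and 392. The skirt centre is near (319,229). I'll check the x offset.

Run:
```python
from h import *
c=optics.get_calibration('wrist')
for n,uv,z in(('skirt',(319,229),.073),('skirtfar',(319,172.5),.073),('skL',(258.5,228),.073),('skR',(379.5,228),.073),('barfar',(318,198),.101),('barnear',(318,269),.101)): print(n,ray(c,uv,z).round(4))
print(sensors.state()['ee_pos'])
```

```text
skirt [ 0.5259 -0.1954  0.073 ]
skirtfar [ 0.4921 -0.1955  0.073 ]
skL [ 0.5254 -0.2309  0.073 ]
skR [ 0.5253 -0.16    0.073 ]
barfar [ 0.4979 -0.1958  0.101 ]
barnear [ 0.5353 -0.1959  0.101 ]
[ 0.53181608 -0.19522517  0.08474896]
```

Estimates of the knob's x lie between 0.527 and 0.536. Keeping 0.532, I'm lowering slightly and closing with a light grip.

Request:
servo_tool(moves=[[0,0,-3,0,0,0,200],[0,0,-3,0,0,0,255],[0,0,-3,0,0,0,255],[0,0,-3,0,0,0,255],[0,0,-3,0,0,0,255],[0,0,-3,0,0,0,255],[0,0,-3,0,0,0,255]], newtons=25)

```text
time: 3.9
ee_pos: [0.5313, -0.1958, 0.0807]
tcp_rot: [0.0, 3.141, -0.002]
wrist_force: [-2.9, -3.1, 6.3]
grip_width: 0.0125
```

Request:
servo_tool(moves=[[0,0,3,0,0,0,255],[0,0,6,0,0,0,255],[0,0,9,0,0,0,255],[0,0,12,0,0,0,255],[0,0,13,0,0,0,255],[0,0,13,0,0,0,255]])

```text
time: 4.5
ee_pos: [0.5313, -0.1957, 0.0932]
tcp_rot: [-0.0, -3.142, 0.001]
wrist_force: [-0.1, -4.7, -0.6]
grip_width: 0.0125
```

Run:
```python
from h import *
a=optics.capture('wrist'); b=optics.capture('scene')
cv2.imwrite('pics/w3.png',cv2.cvtColor(np.vstack([a[130:330,170:470],cv2.resize(b[160:280,260:440],(300,200))]),4))
s=sensors.state(); print({k:s[k] for k in('time','ee_pos','grip_width','wrist_force','moment')})
```

```text
{'time': 4.6, 'ee_pos': array([ 0.5312576 , -0.19570335,  0.09318829]), 'grip_width': 0.012345767286828251, 'wrist_force': array([ 0.03031901, -4.84170175, -0.86487159]), 'moment': array([-1.02694619, -0.08925485, -0.07815843])}
```

View pics/w3.png

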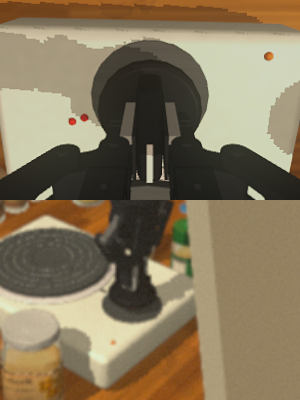

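The crop shows the pads on the bar, but I can't tell whether the knob rose. I'll compare before and after at larger scale.

Run:
```python
from h import *
a=cv2.imread('pics/w2.png')[150:320,230:410]; w=cv2.cvtColor(optics.capture('wrist'),4); c=w[150:320,230:410]
s0=cv2.imread('pics/a.png')[180:250,290:390]; b=cv2.cvtColor(optics.capture('scene'),4); s1=b[180:250,290:390]
print(landmark_of('scene','knob_grip'),landmark_of('scene','knob_lift'))
g=lambda im:cv2.convertScaleAbs(cv2.resize(im,(400,290),interpolation=cv2.INTER_CUBIC),alpha=1.8,beta=20)
cv2.imwrite('pics/cmp.png',np.vstack([np.hstack([g(a),g(c)]),np.hstack([g(s0),g(s1)])]))
```

```text
Traceback (most recent call last):
ValueError: it knows: honey, hot_plate, knob_grip, lock_key, mustard, spice, two_dots
```

Run:
```python
from h import *
a=cv2.imread('pics/w2.png')[150:320,230:410]; w=cv2.cvtColor(optics.capture('wrist'),4); c=w[150:320,230:410]
s0=cv2.imread('pics/a.png')[180:250,290:390]; b=cv2.cvtColor(optics.capture('scene'),4); s1=b[180:250,290:390]
print(landmark_of('scene','knob_grip'),landmark_of('wrist','knob_grip'))
g=lambda im:cv2.convertScaleAbs(cv2.resize(im,(400,290),interpolation=cv2.INTER_CUBIC),alpha=1.8,beta=20)
cv2.imwrite('pics/cmp.png',np.vstack([np.hstack([g(a),g(c)]),np.hstack([g(s0),g(s1)])]))
```

```text
[{'position': [0.5324, -0.1986, 0.0953], 'score': 0.96}] [{'position': [0.5363, -0.1972, 0.0991], 'score': 0.77}]
```

View pics/cmp.png

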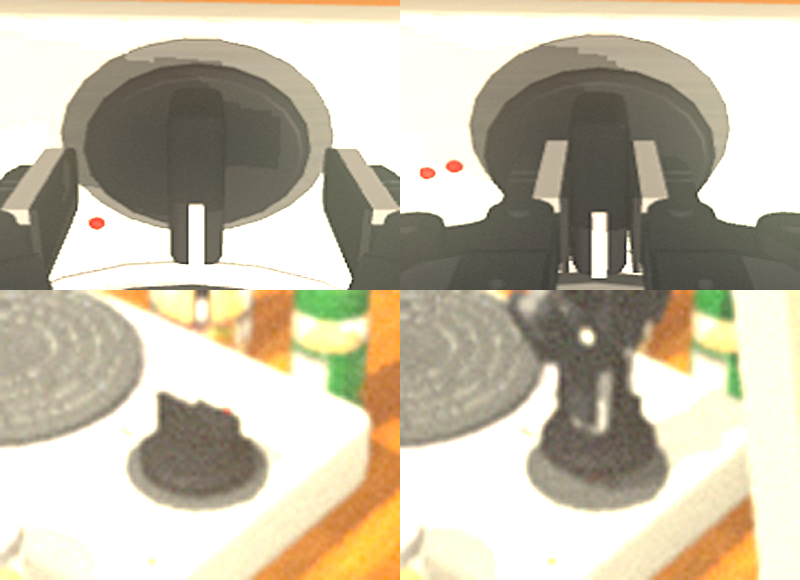

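The comparison shows the skirt standing clear of its base ring, and the landmark z rose about 12 mm, so the knob is unlocked. I'm turning it clockwise to the near end of the search range (1.05) and nudging −1 mm in y to take out the side load.

Request:
servo_tool(moves=[[0,-1,0,0,0,-0.13,255],[0,-1,0,0,0,-0.26,255],[0,-1,0,0,0,-0.39,255],[0,-1,0,0,0,-0.52,255],[0,-1,0,0,0,-0.66,255],[0,-1,0,0,0,-0.8,255],[0,-1,0,0,0,-0.93,255],[0,-1,0,0,0,-1.05,255]])

```text
time: 5.75
ee_pos: [0.5321, -0.1945, 0.0932]
tcp_rot: [-1.58, -2.716, -0.006]
wrist_force: [5.8, 6.8, -1.4]
grip_width: 0.0124
```

Request:
servo_tool(moves=[[0,0,0,0,0,0,255],[0,0,0,0,0,0,255]])

```text
time: 5.95
ee_pos: [0.5321, -0.1945, 0.0932]
tcp_rot: [-1.573, -2.72, -0.006]
wrist_force: [4.3, 4.2, -1.3]
grip_width: 0.0124
```

Run:
```python
from h import *
s=sensors.state(); print({k:s[k] for k in('time','ee_pos','tcp_rot','grip_width','wrist_force','moment','joint_pos')})
```

```text
{'time': 5.95, 'ee_pos': array([ 0.53212007, -0.1944785 ,  0.09316958]), 'tcp_rot': array([-1.57269336, -2.71954793, -0.0063978 ]), 'grip_width': 0.012384860812314291, 'wrist_force': array([ 4.31171361,  4.20872583, -1.3131157 ]), 'moment': array([ 1.23019757, -1.23266527, -0.03950696]), 'joint_pos': array([-0.5006413 ,  0.36024195, -0.19499482,  1.01550426,  0.00407285,
        0.54796868])}
```

Yaw is −1.049 and the lift held. I'm relieving the side load and probing down gently.

Request:
servo_tool(moves=[[1,2,0,0,0,0,255],[1,2,-1,0,0,0,255],[1,2,-2,0,0,0,255],[1,2,-3,0,0,0,255],[1,2,-3,0,0,0,255]])

```text
time: 6.45
ee_pos: [0.5322, -0.1942, 0.0904]
tcp_rot: [1.574, 2.718, 0.0]
wrist_force: [0.8, -1.0, 2.8]
grip_width: 0.0125
```

Request:
servo_tool(moves=[[0,0,-0.5,0,0,0,255],[0,0,-1,0,0,0,255],[0,0,-1,0,0,0,255]])

```text
time: 6.75
ee_pos: [0.5322, -0.1942, 0.0898]
tcp_rot: [1.574, 2.718, 0.0]
wrist_force: [-1.4, -1.2, 6.3]
grip_width: 0.0127
```

Request:
servo_tool(moves=[[0,0,-0.5,0,0,0,255],[0,0,-1,0,0,0,255],[0,0,-1,0,0,0,255]])

```text
time: 7.05
ee_pos: [0.5323, -0.1942, 0.0889]
tcp_rot: [1.574, 2.718, 0.0]
wrist_force: [-1.5, -0.3, 8.8]
grip_width: 0.0122
```

The key landed on the ring (8.8 N at about 8 mm lift), so this isn't the notch. I'll lift, step on by 0.065 rad and probe again.

Request:
servo_tool(moves=[[0,0,3,0,0,0,255],[0,0,5,0,0,0,255],[0,0,5,0,0,-0.065,255],[0,0,5,0,0,-0.065,255],[0,0,3,0,0,-0.065,255],[0,0,1.5,0,0,-0.065,255],[0,0,0,0,0,-0.065,255],[0,0,0,0,0,-0.065,255]])

```text
time: 7.85
ee_pos: [0.5323, -0.1942, 0.0886]
tcp_rot: [1.66, 2.666, 0.0]
wrist_force: [0.9, -1.3, 4.6]
grip_width: 0.0123
```

Request:
servo_tool(moves=[[0,0,-0.5,0,0,0,255],[0,0,-1,0,0,0,255],[0,0,-1,0,0,0,255]])

```text
time: 8.15
ee_pos: [0.5322, -0.1942, 0.0873]
tcp_rot: [1.661, 2.666, 0.0]
wrist_force: [2.8, -0.7, 3.2]
grip_width: 0.0125
```

Only about 3 N while descending, so it looks like the notch at about 1.11 rad. Continuing gently.

Request:
servo_tool(moves=[[0,0,-0.5,0,0,0,255],[0,0,-1,0,0,0,255],[0,0,-1.5,0,0,0,255],[0,0,-2,0,0,0,255],[0,0,-2,0,0,0,255]])

```text
time: 8.65
ee_pos: [0.5322, -0.1942, 0.0854]
tcp_rot: [1.662, 2.666, 0.0]
wrist_force: [1.0, 0.1, 5.3]
grip_width: 0.0123
```

Run:
```python
from h import *
s=sensors.state(); print({k:s[k] for k in('time','ee_pos','tcp_rot','grip_width','wrist_force','moment')})
```

```text
{'time': 8.65, 'ee_pos': array([ 0.53219488, -0.1942095 ,  0.08538955]), 'tcp_rot': array([1.66151262e+00, 2.66602988e+00, 8.00034768e-05]), 'grip_width': 0.012346828836849656, 'wrist_force': array([0.97172226, 0.13738114, 5.33506048]), 'moment': array([-0.15934556, -0.29063664, -0.29913657])}
```

Lift is now about 4.7 mm, below the solid level, so the key is in the notch. The moment Mz of −0.3 says the key touches one flank, so I'm easing clockwise 0.02 before going on.

Request:
servo_tool(moves=[[0,0,0,0,0,-0.02,255],[0,0,0,0,0,-0.02,255]])

```text
time: 8.85
ee_pos: [0.5323, -0.1943, 0.0853]
tcp_rot: [1.689, 2.649, 0.0]
wrist_force: [2.2, -0.6, 5.0]
grip_width: 0.0124
```

Run:
```python
from h import *
s=sensors.state(); print({k:s[k] for k in('time','ee_pos','tcp_rot','grip_width','wrist_force','moment')})
```

```text
{'time': 8.85, 'ee_pos': array([ 0.53227908, -0.19425683,  0.08534794]), 'tcp_rot': array([1.68876232e+00, 2.64873841e+00, 1.87183236e-04]), 'grip_width': 0.012394503174723083, 'wrist_force': array([ 2.19888841, -0.55748004,  5.01781128]), 'moment': array([-0.10438543, -0.43248472, -0.08655006])}
```

Request:
servo_tool(moves=[[0,0,-0.6,0,0,-0.005,255],[0,0,-1.2,0,0,-0.005,255],[0,0,-1.8,0,0,-0.005,255],[0,0,-2.4,0,0,-0.005,255],[0,0,-3,0,0,-0.005,255],[0,0,-3,0,0,-0.005,255]])

```text
time: 9.45
ee_pos: [0.5323, -0.1942, 0.0823]
tcp_rot: [1.694, 2.645, 0.0]
wrist_force: [1.9, 0.2, 3.9]
grip_width: 0.0122
```

Run:
```python
from h import *
s=sensors.state(); print({k:s[k] for k in('time','ee_pos','grip_width','wrist_force','moment')})
```

```text
{'time': 9.45, 'ee_pos': array([ 0.5322765 , -0.19422876,  0.08228985]), 'grip_width': 0.012199425250187801, 'wrist_force': array([1.87245874, 0.20601876, 3.92800985]), 'moment': array([-0.12635559, -0.51794281, -0.1153788 ])}
```

Still friction only. On to the bottom in small steps, watching for the stop.

Request:
servo_tool(moves=[[0,0,-0.5,0,0,0,255],[0,0,-1,0,0,0,255],[0,0,-1.5,0,0,0,255],[0,0,-1.5,0,0,0,255]])

```text
time: 9.85
ee_pos: [0.5323, -0.1942, 0.0808]
tcp_rot: [1.695, 2.645, 0.0]
wrist_force: [2.2, -0.3, 5.3]
grip_width: 0.0125
```

Request:
servo_tool(moves=[[0,0,-0.5,0,0,0,255],[0,0,-1,0,0,0,255],[0,0,-1,0,0,0,255]])

```text
time: 10.15
ee_pos: [0.5323, -0.1943, 0.0807]
tcp_rot: [1.694, 2.644, 0.0]
wrist_force: [-0.8, 0.8, 13.0]
grip_width: 0.0124
```

The stop is at z 0.0807, exactly where it started, so the knob is fully home. I'm relaxing the push, opening, rising and checking.

Request:
servo_tool(moves=[[0,0,1,0,0,0,255],[0,0,1,0,0,0,120],[0,0,1,0,0,0,120],[0,0,1,0,0,0,120],[0,0,1,0,0,0,120]])

```text
time: 10.65
ee_pos: [0.5318, -0.1941, 0.0804]
tcp_rot: [-1.694, -2.644, 0.0]
wrist_force: [0.4, 0.5, 0.6]
grip_width: 0.0451
```

Request:
servo_tool(moves=[[0,0,20,0,0,0,120],[0,0,60,0,0,0,120],[0,0,100,0,0,0,120],[0,0,120,0,0,0,120],[0,0,120,0,0,0,120]])

```text
time: 11.15
ee_pos: [0.5332, -0.1948, 0.2039]
tcp_rot: [1.692, 2.641, 0.001]
wrist_force: [0.4, -0.0, -0.4]
grip_width: 0.0455
```

Run:
```python
from h import *
w=cv2.cvtColor(optics.capture('wrist'),4); b=cv2.cvtColor(optics.capture('scene'),4)
cv2.imwrite('pics/f.png',np.vstack([w,cv2.resize(b[160:280,240:432],(640,400))])[::1] if 0 else np.hstack([cv2.resize(w,(480,300)),cv2.resize(b[180:250,290:390],(300,300))[:, :]]))
print(landmark_of('scene','knob_grip')[:1],landmark_of('wrist','knob_grip')[:1])
for t in('honey','mustard','spice'): print(t,landmark_of('scene',t)[:1],landmark_of('wrist',t)[:1])
s=sensors.state(); print({k:s[k] for k in('time','ee_pos','grip_width','wrist_force')})
```

```text
[{'position': [0.5335, -0.1968, 0.0848], 'score': 0.74}] [{'position': [0.5363, -0.1954, 0.0859], 'score': 0.82}]
honey [{'position': [0.5548, -0.0379, -0.0042], 'score': 0.92}] []
mustard [{'position': [0.6541, -0.3589, 0.0031], 'score': 0.91}] [{'position': [0.6504, -0.3596, 0.004], 'score': 0.82}]
spice [{'position': [0.544, -0.3482, -0.0005], 'score': 0.9}] [{'position': [0.5404, -0.3482, -0.0054], 'score': 0.85}]
{'time': 11.65, 'ee_pos': array([ 0.53200196, -0.19416729,  0.20023508]), 'grip_width': 0.04532787143934491, 'wrist_force': array([-0.56696636,  1.03830225,  0.39475256])}
```

View pics/f.png

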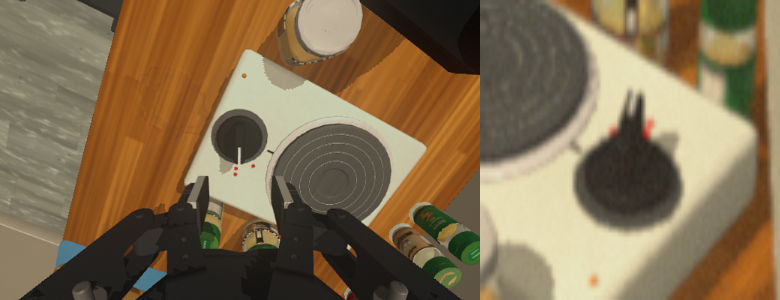

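The final picture shows the pointer line at (239,155) aimed at the pair of dots at (236,172). The knob is down, no red collar shows, and the jars stand where they were. I'm handing in.

```bash
python3 -c "
from workcell import close_job; print(close_job())"
```

```text
the job is handed in; nothing more can be done
None
```

The hot plate is switched on at its two-dot setting, and I handed the job in at about 11.7 s on the robot's clock.

- **Unlocking:** I gripped the bar lightly (25 N) and pulled the knob up about 12.5 mm. The before-and-after pictures confirmed it had risen.
- **Finding the notch:** I turned it clockwise to 1.05 rad and probed down. The key met the ring at 8.8 N, so I lifted and moved on to about 1.11 rad, where it went in against only 3–5 N.
- **Going home:** Partway down, a twist of about 0.3 N m showed the key touching one side of the notch. I eased it clockwise to about 1.14 rad, and it went down to the stop. I then pressed up to 13 N against that stop.

**Last checks**
- The knob stopped at the same tool height as before the lift (0.0807 m), and the grip height was about 0.085 m, near the 0.084–0.091 m measured before the lift. No red collar shows.
- The pointer aims at the two dots, about 0.08 rad short of the printed mark, which is within the notch's stated offset.
- All three jars stand within about 5 mm of where they were first measured. The networks missed the spice jar in the first top view and honey in the final wrist view; other views covered both.
- The gripper is clear of everything, and the forces are near zero.

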